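# Open the twist-lock transport canister

### The arm

A 6-joint arm with a two-finger parallel gripper is mounted at the origin on the work surface. World frame = base frame: x ahead of the robot, y to its left, z up, the work surface at z = 0. Lengths are in mm, angles in rad, forces in N, time in s.
With the tool pointing down it reaches from about 350 to 875 mm from the base axis. Payload 4.2 kg.
Tool frame: the origin (TCP) lies between the finger pads; the fingertips stand 11 mm ahead of it and the grasp point (between the pads) lies 8 mm behind it; z points along the fingers, y is the direction in which the jaws open and shut (so a half turn about z gives the same grasp; the last joint's range is limited). The gripper opens to 85 mm and grips with 20 to 120 N. Pads are 22 mm wide; open, the fingers measure 114 mm over their backs; the gripper's body (76 mm by 85 mm) begins 54 mm behind the grasp point. The pads swing forward as they close: fully open they stand 13 mm farther back than shut.
Start: joints at [-0.863, 0.385, 0.008, 0, -1.194, -0.259], TCP at [271.19, -563.077, 242.312] pointing down, gripper open.
Joint ranges: [-3.14, 3.14], [-1.21, 2.06], [-1.07, 1.41], [-3.16, 2.05], [-2.99, -0.16], [-3.1, 3.1]. Speed limits (rad/s): [2.79, 2.79, 3.14, 3.14, 3.14, 3.14].

### API

Orientations are given as a unit quaternion [x, y, z, w].
In Python, from bench import * gives the robot as it stands.
- The arm moves only by the tool servo_tool, never from a script. Its argument "rows" is a list of rows, each a list of 7 numbers: the opening, from 0 (shut) to 1 (fully open), then the shift along the tool's x, y, z in cm, then the turn, a rotation vector about the tool's x, y, z in degrees. A call has 1 to 12 rows; each row shifts and turns the commanded pose from where the row before left it, along the tool's axes as they then stand; what a row does not reach is not made up. A row lasts 1/10 s, in which the tool goes at most 50 mm and 8.59 degrees, less where a joint would pass 70% of its speed; a pose out of reach is approached as far as the arm can. A call is refused whole if a number of a shift passes 5 or a number of a turn 8.59, either way. A call with a gripper value outside its range is refused whole. The fingers move at their own pace and stop on an object; the grip force is fixed at half the most. Time passes only in rows, so rows that do not move let the fingers close. It gives the time, the measured TCP pose, the force and the opening at its end, in the units of the state.
- read_state(): the state, without advancing time (a new reading comes with each control period).
- get_image(name): name is "scene" or "top" or "wrist"; returns a dict with "image" (384x512x3 uint8, red, green, blue), "mtx" (3x3 intrinsics, pixels), "extrinsics" (4x4, takes a point from camera to world coordinates). Camera axes: x right, y up, looking along -z (the intrinsics and any distortion apply to the point x, -y, -z); pixel columns grow to the right and rows downward; lengths in mm; the calibration is good to about 2 mm. A picture is of the moment at which its call begins. There is no depth.
- job_done(): hands the job in, once; it reports no verdict.
The state is a dict: "clock": time; "joints": joint angles; "joint_vel": joint speeds; "joint_efforts": joint torques, N m; "position": TCP position; "ee_rot": TCP orientation; "contact_force": force on the tool from outside, world axes, zero at the start; "wrist_torque": the same for the moment, N m; "gripper_width": finger opening in mm.
Only numpy, scipy, OpenCV 4.12 (cv2) and the standard library are available. Lean on these libraries where they do the work, as an engineer would, in place of code of your own. Each camera call takes 0.05 s, during which the arm holds its last target. There are 200 camera calls.

### The job

Take the blue lid off the specimen transport canister in its fixed stand: it is a twist lock and nobody marked which way it opens, so try it one way and, if it stops hard, go the other, then lift it straight off. Finish while still gripping the lid, level and held still over the open canister a good 8 cm above its rim. Leave everything else on the trolley where it is.

Things in the scene. Friction and masses are not known exactly. Their poses are not given: they have to be found in the camera images.
- canister: white canister, diameter 90 mm, in a grey 130 x 130 mm stand screwed down, so it cannot move or turn; origin under the stand's centre, z up. Rim 122 mm above the surface. It is round outside. The lid starts locked, with its handle along the canister's x axis (within 3 degrees)
- canister_rim (a point): centre of the canister's mouth, level with the rim. Lugs on the neck hold two tabs inside the lid; a hidden stop blocks one turning direction, hard, after 3 to 15 degrees. The other direction (clockwise or anticlockwise, varying from start to start) turns easily, and 45 to 125 degrees from locked the lid is free to lift; 60 is comfortable
- lid: loose blue lid, diameter 95 mm, 105 to 210 g; origin at the centre of its disc's underside, which lies on the rim; z up, x along the handle. Disc 5 mm thick, skirt 25 mm deep. On the disc, centred, stands a handle bar 70 mm long (x), 16 mm wide (y), 34 mm high, its top 39 mm above the origin. 1 to 2 mm of side play; it stays at whatever angle it is left
- lid_handle (a point): on the lid's axis in the handle bar, 29 mm above the lid's origin and 10 mm below the top of the bar, a height to grip at
- rack_teal: free-standing turquoise tube rack with capped tubes, 160 x 84 mm, 95 mm high; origin under its centre. Bystander
- rack_purple: free-standing purple tube rack with yellow- and lilac-capped tubes, 160 x 84 mm, 95 mm high; origin under its centre. Bystander
- dish: grey-green pulp dish, open, 110 x 200 mm, 40 mm high; origin under its centre. Bystander
- spare: second transport canister, all white with a smooth white top and no handle, diameter 86 mm, 105 mm high, standing loose; origin under its centre. Bystander
- tape: roll of white tape lying flat, diameter 90 mm, 24 mm high; origin under its centre. Bystander
Things that resemble listed ones, but are neither listed nor needed, are in the scene too. There is more than one size of the lid; the one meant has the size given above.

How it is judged:
By the outcome, as a careful person would: the job done as asked, in the order asked, and still so for the second after the job is handed in, while the arm keeps its last pose, push and grip.
It also fails if it takes over 45 s, if anything falls off the work surface, if the arm or the gripper's body presses on something with over 40 N, if the wrist force passes 120 N, or if a joint passes its speed limit or range.

## Working session

There is one attempt and no reset: what is moved stays moved. The work goes in short steps, Python scripts to look and compute and a tool call to move; the robot and the scene stay as the last step left them, time stands still between calls to the robot, and variables do not carry over. Pictures are saved under pics/ and viewed, about 8 in all and at most 12, crops included, and the job is handed in when it is done.

Besides the shell and the picture viewer there is one more tool, called after "Request:" by a JSON object that holds its "api" and its "payload", one argument or row to a line. servo_tool: Moves the arm, as the interface text tells. Its arguments: {"type":"object","properties":{"rows":{"type":"array","items":{"type":"array","items":{"type":"number"}}}},"required":["rows"]}

```bash
mkdir -p pics
cat > h.py <<'E'
from bench import *
import numpy as np, cv2
def shot(n,f):
    d=get_image(n); cv2.imwrite('pics/'+f,d['image'][:,:,::-1]); np.savez('pics/'+f+'.npz',**{k:np.array(d[k]) for k in('image','mtx','extrinsics')}); return d
def ray(d,u,v,z):
    K=np.array(d['mtx']);E=np.array(d['extrinsics'])
    p=np.linalg.inv(K)@[u,v,1]; r=E[:3,:3]@[p[0],-p[1],-p[2]]; o=E[:3,3]
    return o+r*(z-o[2])/r[2]
def proj(d,P):
    K=np.array(d['mtx']);E=np.array(d['extrinsics'])
    c=E[:3,:3].T@(np.array(P)-E[:3,3]); q=K@[c[0],-c[1],-c[2]]; return q[:2]/q[2]
E
python3 - <<'E'
from h import *
a=shot('scene','s1.png');b=shot('top','t1.png')
print(a.keys(),a['extrinsics'],b['extrinsics'],b['mtx'])
print(read_state())
E
```

```text
dict_keys(['image', 'mtx', 'extrinsics']) [[ 6.96679404e-01 -4.69933376e-01  5.42033607e-01  1.03206947e+03]
 [ 7.17175681e-01  4.74386293e-01 -5.10506306e-01 -4.34740912e+02]
 [-1.72293616e-02  7.44392550e-01  6.67519948e-01  7.01794961e+02]
 [ 0.00000000e+00  0.00000000e+00  0.00000000e+00  1.00000000e+00]] [[-1.53969639e-02  9.93628581e-01 -1.11647552e-01  3.94819793e+02]
 [-9.99878594e-01 -1.55679563e-02 -6.59859666e-04  1.09494707e+01]
 [-2.39377962e-03  1.11623837e-01  9.93747648e-01  1.39363903e+03]
 [ 0.00000000e+00  0.00000000e+00  0.00000000e+00  1.00000000e+00]] [[497.99275645   0.         248.39105985]
 [  0.         497.99275645 191.87697505]
 [  0.           0.           1.        ]]
{'clock': 0.1, 'joints': array([-8.63379949e-01,  3.85481793e-01,  6.81118027e-03, -4.22776002e-04,
       -1.19404164e+00, -2.58594147e-01]), 'joint_vel': array([-0.00108875, -0.00296663,  0.00159168,  0.00120281, -0.00014853,
       -0.00257572]), 'joint_efforts': array([-6.91944442e-04, -3.93319273e+01,  1.88929367e+01,  4.19794410e+00,
       -2.56631349e-03, -4.12396304e-07]), 'position': array([ 270.99092404, -562.65232869,  241.35055427]), 'ee_rot': array([-2.22456171e-01,  9.74942201e-01,  9.39629964e-04, -2.70907935e-04]), 'contact_force': array([-0.34439153, -0.01830043, -0.21448269]), 'wrist_torque': array([ 0.00338702,  0.10515451, -0.05547271]), 'gripper_width': 85.47841181379107}
```

View pics/s1.png

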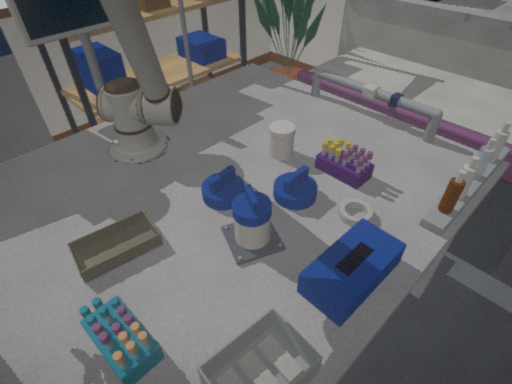

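View pics/t1.png

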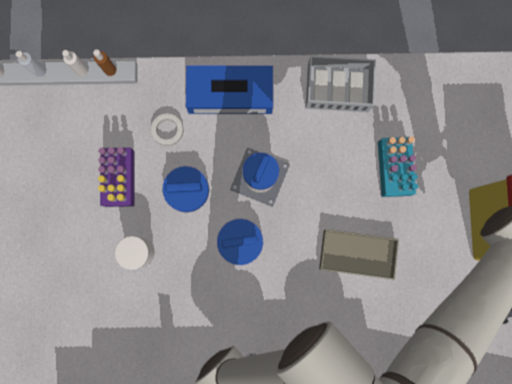

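Candidates for the lid, top view: (261,171) on the stand, and two larger loose lids at (186,189) and (240,242). The blue box at (230,90) is another blue object. I choose (261,171), because it sits on the canister in the grey stand. Next is a close crop with measurements.

Run:
```python
from h import *
b=np.load('pics/t1.png.npz'); a=np.load('pics/s1.png.npz')
def mask(d):
    h=cv2.cvtColor(d['image'],cv2.COLOR_RGB2HSV); return cv2.inRange(h,(100,120,40),(130,255,255))
m=mask(b); n,l,s,c=cv2.connectedComponentsWithStats(m)
for i in range(1,n):
    if s[i,4]>300:
        cn=cv2.findContours((l==i).astype('uint8'),0,1)[0]; e=cv2.fitEllipse(max(cn,key=len))
        print(s[i],e,ray(b,*e[0],122),ray(b,*e[0],20))
crop=cv2.resize(b['image'][136:206,221:301],None,fx=7,fy=7,interpolation=cv2.INTER_CUBIC)
cs=cv2.resize(a['image'][175:265,210:300],None,fx=5.44,fy=5.44,interpolation=cv2.INTER_CUBIC)
o=np.hstack([crop,cs]); print(o.shape)
o=cv2.resize(o,(800,int(o.shape[0]*800/o.shape[1])))if 0 else o
H=min(o.shape[0],490);cv2.imwrite('pics/c1.png',cv2.resize(o,(800,int(490*800/o.shape[1])))[:,:,::-1])
```

```text
[ 186   66   87   47 3367] ((228.97779846191406, 87.70137786865234), (49.29326248168945, 107.84088134765625), 90.23562622070312) [814.33711091  58.62949174 122.        ] [847.98719995  62.45397498  20.        ]
[ 243  153   36   36 1038] ((260.40899658203125, 170.44058227539062), (35.37621307373047, 35.55463409423828), 122.77645874023438) [592.89104885 -20.08943039 122.        ] [608.77862994 -22.5791054   20.        ]
[ 163  167   46   45 1604] ((185.3114776611328, 188.8332061767578), (43.76317596435547, 44.8619384765625), 111.10913848876953) [548.10755173 173.90299978 122.        ] [560.40298393 186.97373732  20.        ]
[ 218  219   45   46 1596] ((239.6797332763672, 241.4969940185547), (44.04003143310547, 44.332637786865234), 23.5914363861084) [411.15991893  35.88267888 122.        ] [412.47058403  37.88260746  20.        ]
(490, 1050, 3)
```

View pics/c1.png

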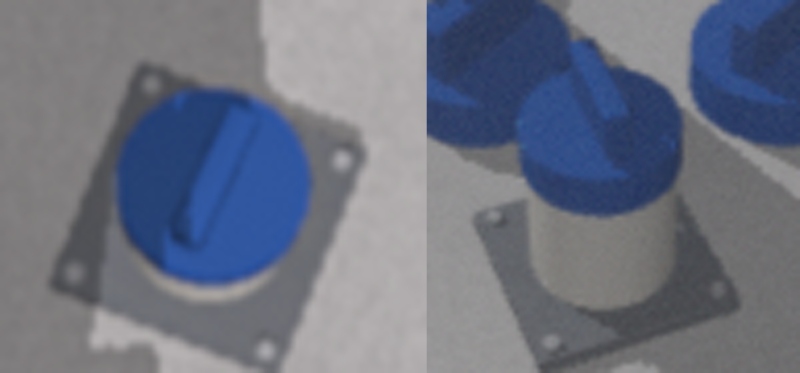

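The crop shows the lid (left panel, centre ≈(213,185)) on the white canister in the grey stand, with the bar at about -23° world yaw. It is the smaller lid, so the choice is right. I'm moving over it now.

Request:
{"api": "servo_tool", "payload": {
  "rows": [
    [1, -2, 1.3, 0, 0, 0, 0],
    [1, -3.75, 2.5, 0, 0, 0, 0],
    [1, -3.75, 2.5, 0, 0, 0, 0],
    [1, -3.75, 2.5, 0, 0, 0, 0],
    [1, -3.75, 2.5, 0, 0, 0, 0],
    [1, -3.75, 2.5, 0, 0, 0, 0],
    [1, -3.75, 2.5, 0, 0, 0, 0],
    [1, -3.75, 2.5, 0, 0, 0, 0],
    [1, -3.75, 2.5, 0, 0, 0, 0],
    [1, -3.75, 2.5, 0, 0, 0, 0],
    [1, -3.75, 2.5, 0, 0, 0, -8],
    [1, 0, 0, 0, 0, 0, -8]
  ]
}}

```text
clock: 1.3
position: [515.1, -151.0, 241.8]
ee_rot: [-0.361, 0.932, 0.0, 0.0]
contact_force: [-0.3, -0.1, 0.1]
gripper_width: 85.3
```

Request:
{"api": "servo_tool", "payload": {
  "rows": [
    [1, 0, 0, 0, 0, 0, -8.5],
    [1, 0, 0, 0, 0, 0, -8.5],
    [1, 0, 0, 0, 0, 0, -8.5],
    [1, 0, 0, 0, 0, 0, -8.5],
    [1, 0, 0, 0, 0, 0, -8.5],
    [1, 0, 0, 0, 0, 0, -8.5],
    [1, 0, 0, 0, 0, 0, -8.5],
    [1, 0, 0, 0, 0, 0, -8.5],
    [1, 0, 0, 0, 0, 0, -8.5],
    [1, 0, 0, 0, 0, 0, -8.5],
    [1, 0, 0, 0, 0, 0, -8.5],
    [1, 0, 0, 0, 0, 0, -8.5]
  ]
}}

```text
clock: 2.5
position: [512.6, -154.7, 241.8]
ee_rot: [0.951, -0.309, -0.001, 0.0]
contact_force: [0.3, 0.2, 0.2]
gripper_width: 85.6
```

```bash
cat >> h.py <<'E'
from scipy.spatial.transform import Rotation as Rn
def togo(x,y,z,yaw):
    s=read_state();R=Rn.from_quat(s['ee_rot']).as_matrix();p=s['position']
    w=np.degrees(np.arctan2(R[1,0],R[0,0])); t=(yaw-w+90)%180-90
    print('pos',p.round(1),'yaw',w.round(1),'tilt',R[:,2].round(3),'j',s['joints'].round(2),'F',s['contact_force'].round(1),'T',s['wrist_torque'].round(2),'w',s['gripper_width'],'t',s['clock'])
    print('shift cm',(R.T@(np.array([x,y,z])-p)/10).round(2),'tool turn z',-t.round(1))
E
python3 - <<'E'
from h import *
d=shot('wrist','w1.png')
togo(593,-20,242,-23)
for P in [(593,-20,161),(593,-20,127)]: print(proj(d,P))
E
```

```text
pos [ 512.6 -154.7  241.8] yaw -35.7 tilt [-0.001  0.    -1.   ] j [ 0.01  0.23 -0.21 -0.   -1.13  0.94] F [ 1.   0.3 -0.2] T [-0.01 -0.03  0.01] w 85.58565271686334 t 2.55
shift cm [ -1.34 -15.63  -0.02] tool turn z -12.7
[ 38.8334386  223.30538705]
[ 65.52124601 207.13945506]
```

View pics/w1.png

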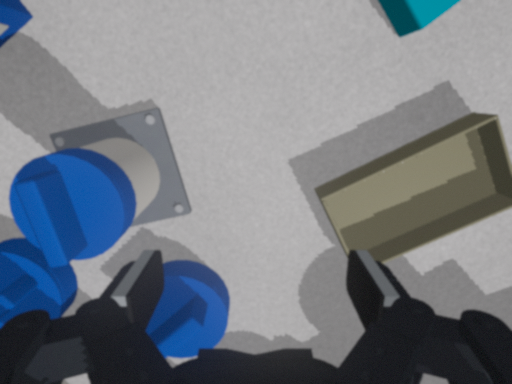

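The wrist view shows the lid on its stand near (72,203), the loose lids at (30,285) and (190,310), and the dish at right. I'm completing the approach.

Request:
{"api": "servo_tool", "payload": {
  "rows": [
    [1, -0.3, -3, 0, 0, 0, 0],
    [1, -0.3, -4.5, 0, 0, 0, 0],
    [1, -0.3, -4.5, 0, 0, 0, 0],
    [1, -0.4, -3.6, 0, 0, 0, 0],
    [1, 0, 0, 0, 0, 0, -6.3],
    [1, 0, 0, 0, 0, 0, -6.4],
    [1, 0, 0, 0, 0, 0, 0]
  ]
}}

```text
clock: 3.25
position: [594.7, -20.9, 241.7]
ee_rot: [0.979, -0.205, -0.001, 0.0]
contact_force: [0.2, -0.2, -0.3]
gripper_width: 85.2
```

Run:
```python
from h import *
d=shot('wrist','w2.png')
togo(593,-20,242,-23)
for P in [(593,-20,161),(593,-20,127)]: print(proj(d,P))
```

```text
pos [594.6 -21.2 241.8] yaw -23.8 tilt [-0.001 -0.    -1.   ] j [ 0.24  0.33 -0.07 -0.   -1.17  0.92] F [-0.  -0.9 -0.7] T [-0.03  0.01  0.01] w 85.2438655268955 t 3.3
shift cm [-0.2  -0.04 -0.02] tool turn z -0.8
[253.72663123 207.52403046]
[253.79359071 193.10278517]
```

View pics/w2.png

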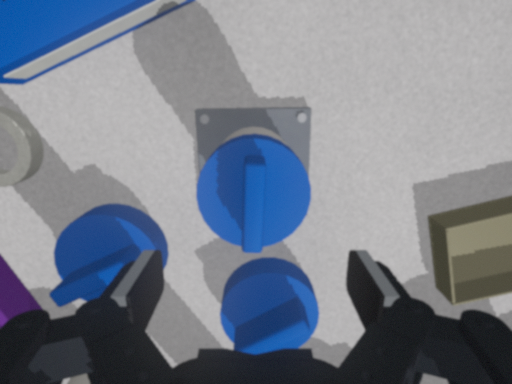

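Run:
```python
from h import *
d=np.load('pics/w2.png.npz'); im=d['image']
m=cv2.inRange(cv2.cvtColor(im,cv2.COLOR_RGB2HSV),(100,120,40),(130,255,255)); n,l,s,c=cv2.connectedComponentsWithStats(m)
i=l[190,230]; cn=max(cv2.findContours((l==i).astype('uint8'),0,1)[0],key=len)[:,0]
top=cn[cn[:,1]<228]; e=cv2.fitEllipse(top.astype('f4')); print(e, ray(d,*e[0],127),ray(d,*e[0],115))
c=cv2.resize(im[125:265,190:320],None,fx=4.2,fy=4.2,interpolation=cv2.INTER_CUBIC);cv2.imwrite('pics/c2.png',c[:,:,::-1])
```

```text
((253.18942260742188, 191.6642608642578), (111.59622955322266, 112.88333892822266), 175.7465362548828) [594.32739484 -20.04425987 127.        ] [590.90086873 -18.49362099 115.        ]
```

View pics/c2.png

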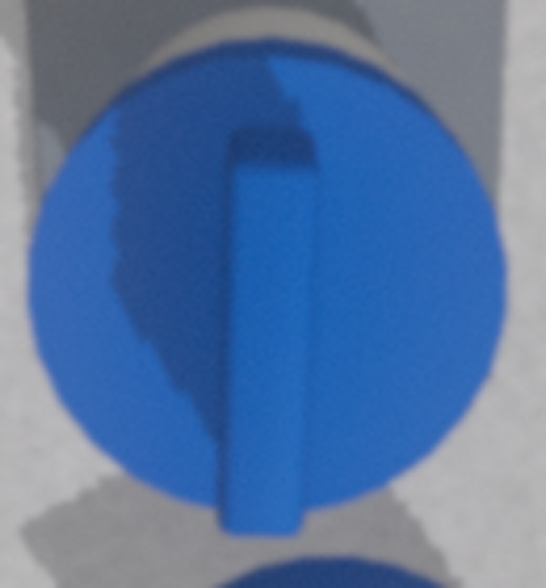

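The crop shows the bar's top face running from (276,166) to (261,535), which is slightly tilted against the tool axis.

Run:
```python
from h import *
d=np.load('pics/w2.png.npz')
A=ray(d,190+276/4.2,125+166/4.2,161);B=ray(d,190+261/4.2,125+535/4.2,161)
v=A-B;yaw=np.degrees(np.arctan2(v[1],v[0]));print(A,B,np.linalg.norm(v),(A+B)/2,yaw)
togo(*((A+B)/2)[:2],145,yaw)
```

```text
[621.17943742 -33.87410709 161.        ] [560.696413    -4.50414878 161.        ] 67.23682543282301 [590.93792521 -19.18912794 161.        ] -25.90075094243937
pos [594.6 -21.2 241.8] yaw -23.8 tilt [-0.001 -0.    -1.   ] j [ 0.24  0.33 -0.07 -0.   -1.17  0.92] F [-0.  -0.9 -0.7] T [-0.03  0.01  0.01] w 85.2438655268955 t 3.3
shift cm [-0.41 -0.04  9.68] tool turn z 2.1
```

Request:
{"api": "servo_tool", "payload": {
  "rows": [
    [1, -0.3, -0.03, 0, 0, 0, 2.1],
    [1, 0, 0, 2, 0, 0, 0],
    [1, 0, 0, 2.5, 0, 0, 0],
    [1, 0, 0, 2.5, 0, 0, 0],
    [1, 0, 0, 1.5, 0, 0, 0],
    [1, 0, 0, 0.8, 0, 0, 0],
    [1, 0, 0, 0.3, 0, 0, 0],
    [1, 0, 0, 0, 0, 0, 0],
    [1, 0, 0, 0, 0, 0, 0]
  ]
}}

```text
clock: 4.2
position: [592.8, -19.8, 147.3]
ee_rot: [0.975, -0.223, 0.001, -0.0]
contact_force: [0.5, -0.4, -0.8]
gripper_width: 85.2
```

Run:
```python
from h import *
togo(592,-19.6,145,-25.9)
```

```text
pos [592.8 -19.8 147.3] yaw -25.7 tilt [ 0.002  0.    -1.   ] j [ 0.24  0.41 -0.2   0.   -0.95  0.88] F [ 0.5 -0.4 -0.8] T [0.07 0.01 0.01] w 85.21121766979302 t 4.2
shift cm [-0.08  0.01  0.23] tool turn z 0.2
```

Request:
{"api": "servo_tool", "payload": {
  "rows": [
    [0, 0, 0, 0, 0, 0, 0],
    [0, 0, 0, 0, 0, 0, 0],
    [0, 0, 0, 0, 0, 0, 0],
    [0, 0, 0, 0, 0, 0, 0],
    [0, 0, 0, 0, 0, 0, 0],
    [0, 0, 0, 0, 0, 0, 0],
    [0, 0, 0, 0, 0, 0, 0],
    [0, 0, 0, 0, 0, 0, 0],
    [0, 0, 0, 0, 0, 0, 0],
    [0, 0, 0, 0, 0, 0, 0]
  ]
}}

```text
clock: 5.2
position: [592.4, -19.8, 146.6]
ee_rot: [0.975, -0.222, 0.0, -0.0]
contact_force: [0.4, 0.3, 3.3]
gripper_width: 14.7
```

Run:
```python
from h import *
togo(592,-19.6,145,-25.9)
```

```text
pos [592.4 -19.8 146.6] yaw -25.7 tilt [ 0.001  0.    -1.   ] j [ 0.24  0.41 -0.21  0.   -0.95  0.88] F [0.4 0.3 3.3] T [ 0.17  0.16 -0.  ] w 14.741249209759923 t 5.2
shift cm [-0.04  0.    0.16] tool turn z 0.2
```

Gripped, with the width at about the bar's 16 mm. I'll try anticlockwise (tool -z) in small steps.

Request:
{"api": "servo_tool", "payload": {
  "rows": [
    [0, 0, 0, 0, 0, 0, -1],
    [0, 0, 0, 0, 0, 0, -1],
    [0, 0, 0, 0, 0, 0, -1],
    [0, 0, 0, 0, 0, 0, -1],
    [0, 0, 0, 0, 0, 0, 0]
  ]
}}

```text
clock: 5.7
position: [592.4, -19.9, 146.6]
ee_rot: [0.982, -0.188, 0.0, 0.0]
contact_force: [0.4, 1.3, 4.7]
gripper_width: 14.9
```

Run:
```python
from h import *
togo(592,-19.6,145,-25.9)
```

```text
pos [592.4 -19.9 146.6] yaw -21.6 tilt [ 0.001 -0.    -1.   ] j [ 0.24  0.41 -0.21  0.   -0.95  0.95] F [0.4 1.3 4.7] T [ 0.05 -0.09  0.06] w 14.853471713608215 t 5.7
shift cm [-0.05 -0.01  0.16] tool turn z 4.3
```

Request:
{"api": "servo_tool", "payload": {
  "rows": [
    [0, 0, 0, 0, 0, 0, -1],
    [0, 0, 0, 0, 0, 0, -1],
    [0, 0, 0, 0, 0, 0, -1],
    [0, 0, 0, 0, 0, 0, 0]
  ]
}}

```text
clock: 6.1
position: [592.4, -19.8, 146.6]
ee_rot: [0.987, -0.162, 0.0, -0.0]
contact_force: [0.7, 0.4, 5.2]
gripper_width: 15.0
```

Run:
```python
from h import *
togo(592,-19.6,145,-25.9)
```

```text
pos [592.4 -19.8 146.6] yaw -18.6 tilt [ 0.001 -0.    -1.   ] j [ 0.24  0.41 -0.21  0.   -0.95  1.01] F [0.7 0.4 5.2] T [ 0.04 -0.02  0.02] w 14.96786550521616 t 6.1
shift cm [-0.05 -0.01  0.16] tool turn z 7.3
```

Request:
{"api": "servo_tool", "payload": {
  "rows": [
    [0, 0, 0, 0, 0, 0, -1],
    [0, 0, 0, 0, 0, 0, -1],
    [0, 0, 0, 0, 0, 0, -1],
    [0, 0, 0, 0, 0, 0, 0]
  ]
}}

```text
clock: 6.5
position: [592.4, -19.8, 146.6]
ee_rot: [0.991, -0.136, 0.0, -0.0]
contact_force: [0.5, -0.4, 5.2]
gripper_width: 14.9
```

Run:
```python
from h import *
togo(592,-19.6,145,-25.9)
```

```text
pos [592.4 -19.8 146.6] yaw -15.6 tilt [ 0.001 -0.    -1.   ] j [ 0.24  0.41 -0.21  0.   -0.95  1.06] F [ 0.5 -0.4  5.2] T [ 0.09 -0.05  0.04] w 14.855838860581962 t 6.5
shift cm [-0.05 -0.01  0.16] tool turn z 10.3
```

Request:
{"api": "servo_tool", "payload": {
  "rows": [
    [0, 0, 0, 0, 0, 0, -1],
    [0, 0, 0, 0, 0, 0, -1],
    [0, 0, 0, 0, 0, 0, -1],
    [0, 0, 0, 0, 0, 0, 0]
  ]
}}

```text
clock: 6.9
position: [592.4, -20.1, 146.6]
ee_rot: [0.994, -0.11, 0.0, 0.0]
contact_force: [1.2, -0.6, 5.4]
gripper_width: 14.8
```

Run:
```python
from h import *
togo(592,-19.6,145,-25.9)
```

```text
pos [592.4 -20.1 146.6] yaw -12.6 tilt [ 0.001 -0.    -1.   ] j [ 0.24  0.41 -0.21  0.   -0.95  1.11] F [ 1.2 -0.6  5.4] T [-0.28 -0.08 -0.11] w 14.780759798900343 t 6.9
shift cm [-0.05 -0.04  0.16] tool turn z 13.3
```

Request:
{"api": "servo_tool", "payload": {
  "rows": [
    [0, 0, 0, 0, 0, 0, -1],
    [0, 0, 0, 0, 0, 0, -1],
    [0, 0, 0, 0, 0, 0, 0]
  ]
}}

```text
clock: 7.2
position: [592.4, -20.9, 146.6]
ee_rot: [0.996, -0.093, 0.0, 0.001]
contact_force: [1.0, -4.9, 6.0]
gripper_width: 14.9
```

Run:
```python
from h import *
togo(592,-19.6,145,-25.9)
```

```text
pos [592.4 -20.9 146.6] yaw -10.7 tilt [ 0.    -0.001 -1.   ] j [ 0.24  0.41 -0.21  0.   -0.95  1.14] F [ 1.  -4.9  6. ] T [-1.34 -0.24 -0.37] w 14.885841802086395 t 7.2
shift cm [-0.06 -0.12  0.16] tool turn z 15.2
```

Request:
{"api": "servo_tool", "payload": {
  "rows": [
    [0, 0, 0, 0, 0, 0, -1],
    [0, 0, 0, 0, 0, 0, -1],
    [0, 0, 0, 0, 0, 0, 0]
  ]
}}

```text
clock: 7.5
position: [592.3, -21.0, 146.7]
ee_rot: [0.997, -0.078, 0.0, 0.0]
contact_force: [0.2, -4.7, 6.1]
gripper_width: 14.8
```

Run:
```python
from h import *
togo(592,-19.6,145,-25.9)
```

```text
pos [592.3 -21.  146.7] yaw -8.9 tilt [ 0.    -0.001 -1.   ] j [ 0.24  0.41 -0.21  0.   -0.95  1.18] F [ 0.2 -4.7  6.1] T [-1.46 -0.27 -1.19] w 14.804045782567373 t 7.5
shift cm [-0.05 -0.14  0.17] tool turn z 17.0
```

The torque rose to -1.2 N m at about 15-17°, with the lid shifting sideways, so that is the stop. I'll reverse to clockwise.

Request:
{"api": "servo_tool", "payload": {
  "rows": [
    [0, 0, 0, 0, 0, 0, 2],
    [0, 0, 0, 0, 0, 0, 3],
    [0, 0, 0, 0, 0, 0, 3],
    [0, 0, 0, 0, 0, 0, 3],
    [0, 0, 0, 0, 0, 0, 3],
    [0, 0, 0, 0, 0, 0, 3],
    [0, 0, 0, 0, 0, 0, 3],
    [0, 0, 0, 0, 0, 0, 3],
    [0, 0, 0, 0, 0, 0, 3],
    [0, 0, 0, 0, 0, 0, 3],
    [0, 0, 0, 0, 0, 0, 3],
    [0, 0, 0, 0, 0, 0, 0]
  ]
}}

```text
clock: 8.7
position: [592.3, -19.5, 146.6]
ee_rot: [0.938, -0.347, 0.0, -0.0]
contact_force: [-0.2, -0.7, 5.6]
gripper_width: 15.0
```

Run:
```python
from h import *
togo(592,-19.6,146.6,-90)
```

```text
pos [592.3 -19.5 146.6] yaw -40.7 tilt [ 0.  0. -1.] j [ 0.24  0.41 -0.21 -0.   -0.95  0.62] F [-0.2 -0.7  5.6] T [-0.03  0.04 -0.11] w 14.95654050033827 t 8.7
shift cm [-0.02  0.02  0.  ] tool turn z 49.3
```

Request:
{"api": "servo_tool", "payload": {
  "rows": [
    [0, 0, 0, 0, 0, 0, 4],
    [0, 0, 0, 0, 0, 0, 5],
    [0, 0, 0, 0, 0, 0, 5],
    [0, 0, 0, 0, 0, 0, 5],
    [0, 0, 0, 0, 0, 0, 5],
    [0, 0, 0, 0, 0, 0, 5],
    [0, 0, 0, 0, 0, 0, 5],
    [0, 0, 0, 0, 0, 0, 5],
    [0, 0, 0, 0, 0, 0, 5],
    [0, 0, 0, 0, 0, 0, 4],
    [0, 0, 0, 0, 0, 0, 3],
    [0, 0, 0, 0, 0, 0, 0]
  ]
}}

```text
clock: 9.9
position: [592.3, -19.5, 146.6]
ee_rot: [-0.697, 0.717, -0.0, 0.0]
contact_force: [0.3, -1.0, 5.0]
gripper_width: 14.9
```

Run:
```python
from h import *
togo(592,-19.6,146.6,-90)
d=shot('wrist','w3.png')
```

```text
pos [592.3 -19.5 146.6] yaw -91.7 tilt [ 0.  0. -1.] j [ 0.24  0.41 -0.21 -0.   -0.95 -0.27] F [ 0.3 -1.   5. ] T [-0.04  0.03 -0.12] w 14.87774742434968 t 9.9
shift cm [ 0.01  0.03 -0.  ] tool turn z -1.7
```

View pics/w3.png

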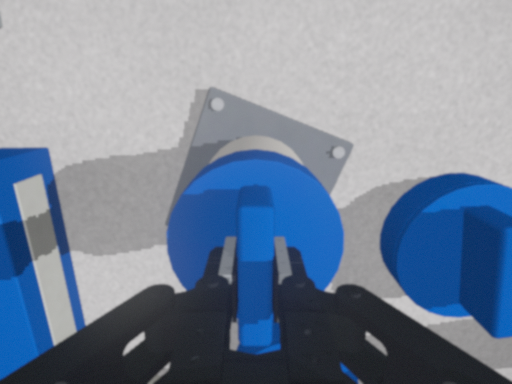

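The handle (255,265) turned with the jaws, about 66° relative to the stand. I'll lift gently and watch the force.

Request:
{"api": "servo_tool", "payload": {
  "rows": [
    [0, 0, 0, -0.1, 0, 0, 0],
    [0, 0, 0, -0.2, 0, 0, 0],
    [0, 0, 0, -0.2, 0, 0, 0],
    [0, 0, 0, -0.2, 0, 0, 0],
    [0, 0, 0, 0, 0, 0, 0]
  ]
}}

```text
clock: 10.45
position: [592.0, -19.8, 153.1]
ee_rot: [-0.697, 0.717, 0.0, -0.0]
contact_force: [-0.0, -1.0, -1.8]
gripper_width: 14.8
```

Run:
```python
from h import *
togo(592,-19.6,236,-90)
```

```text
pos [592.  -19.8 153.1] yaw -91.7 tilt [-0.001  0.    -1.   ] j [ 0.24  0.41 -0.2  -0.   -0.97 -0.27] F [-0.  -1.  -1.8] T [-0.04 -0.03  0.04] w 14.808739555709591 t 10.45
shift cm [-0.02  0.   -8.29] tool turn z -1.7
```

The lid is free: the load is -1.8 N, about 180 g. I'll lift it straight up so that even the skirt clears the rim by more than 8 cm.

Request:
{"api": "servo_tool", "payload": {
  "rows": [
    [0, 0, 0, -0.5, 0, 0, 0],
    [0, 0, 0, -1, 0, 0, 0],
    [0, 0, 0, -1, 0, 0, 0],
    [0, 0, 0, -1.5, 0, 0, 0],
    [0, 0, 0, -1.5, 0, 0, 0],
    [0, 0, 0, -1.5, 0, 0, 0],
    [0, 0, 0, -1.5, 0, 0, 0],
    [0, 0, 0, -1, 0, 0, 0],
    [0, 0, 0, -0.6, 0, 0, 0],
    [0, 0, 0, -0.3, 0, 0, 0],
    [0, 0, 0, 0, 0, 0, 0],
    [0, 0, 0, 0, 0, 0, 0]
  ]
}}

```text
clock: 11.65
position: [591.8, -19.8, 256.6]
ee_rot: [-0.697, 0.717, 0.0, -0.001]
contact_force: [0.0, -1.2, -1.6]
gripper_width: 15.1
```

Run:
```python
from h import *
togo(592,-19.6,256.6,-90)
a=shot('scene','s2.png')
print(proj(a,(592,-20,232)),proj(a,(592,-20,122)))
t=shot('top','t2.png')
o=cv2.absdiff(t['image'],np.load('pics/t1.png.npz')['image']).max(2)
c=cv2.resize(a['image'][90:280,120:340],None,fx=2.6,fy=2.6,interpolation=cv2.INTER_CUBIC);cv2.imwrite('pics/c3.png',c[:,:,::-1])
```

```text
pos [591.8 -19.8 256.6] yaw -91.7 tilt [-0.001 -0.    -1.   ] j [ 0.24  0.32 -0.05 -0.   -1.2  -0.27] F [ 0.  -1.2 -1.6] T [-0.03 -0.03  0.03] w 15.052087226475875 t 11.65
shift cm [-0.02 -0.02 -0.  ] tool turn z -1.7
[250.79888272 168.52152945] [251.64124207 205.25757325]
```

View pics/s2.png

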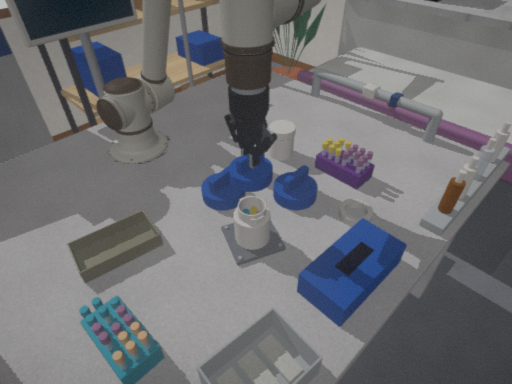

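View pics/t2.png

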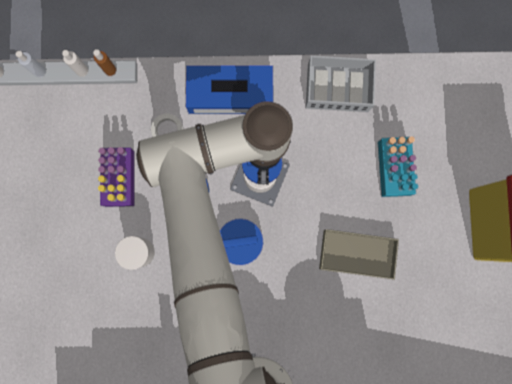

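The scene view shows the open canister at (251,215) with the lid held level above it at (251,170), where it was predicted. The bystanders are where they were. I'm handing in the job.

Run:
```python
from h import *
s=read_state();print(s['joint_vel'].round(3),s['position'],s['gripper_width']);print(job_done())
```

```text
[-0.    -0.001  0.004  0.003 -0.     0.   ] [591.87552889 -19.85469108 256.54423932] 15.231965293993659
the job is handed in; nothing more can be done
None
```

The lid is off the canister, and I handed the job in with the arm still gripping it, level and still over the open mouth.

- **Opening:** I tried anticlockwise first. It met the hidden stop about 13–15° from the start, with the torque rising to about 1.2 N m. I then turned it clockwise to about 66° from locked, and it turned easily.
- **Lift:** I lifted it straight up about 110 mm, so the lid's skirt is roughly 85 mm above the rim. The lid came free at once, with a load of about 1.7 N on the wrist.
- **Last checks:** The tool is vertical, joint speeds are near zero, and the grip is steady at about 15 mm, slightly under the bar's nominal 16 mm. The highest force in any reading was about 7 N, and the clock was just under 12 s. The final scene picture shows the open canister with the lid where I predicted it.
- **Bystanders:** Everything else looked unmoved. In the last top view the arm hid one loose lid and part of the tape, but both look in place in the scene view.

None of the checks failed. The one small disagreement was in the camera estimates of the lid's centre, which differed by 2–3 mm; I gripped between them.

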